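# Refit the hob knob and hold it pressed for lighting

### The arm

A 7-joint arm with a two-finger parallel gripper is mounted at the origin on the work surface. World frame = base frame: x ahead of the robot, y to its left, z up, the work surface at z = 0. Lengths are in m, angles in rad, forces in N, time in s.
With the tool pointing down it reaches from about 0.4 to 0.85 m from the base axis. Payload 10.4 kg.
Tool frame: the origin (TCP) lies at the very end of the fingers, on their centre line; the grasp point (between the pads) lies 19 mm behind it; x points along the fingers, y is the direction in which the jaws open and shut, and the axes are right-handed (so a half turn about x gives the same grasp; the last joint's range is limited). The gripper opens to 85 mm and grips with 20 to 120 N. Pads are 22 mm wide; open, the fingers measure 114 mm over their backs; the gripper's body (76 mm by 85 mm) begins 54 mm behind the grasp point. The pads swing forward as they close: fully open they stand 13 mm farther back than shut.
Start: joints at [-1.299, 0.332, -0.065, 1.46, 0.022, 1.35, -0.088], TCP at [0.182, 0.598, 0.231] pointing down, gripper open.
Joint ranges: [-2.6, 2.6], [-0.5, 2.12], [-1.47, 1.34], [0.16, 2.42], [-1.27, 4.41], [0.06, 2.06], [-2.6, 2.6]. Speed limits (rad/s): [2.22, 2.22, 2.79, 2.79, 3.14, 3.14, 3.14].

### API

Orientations are given as a unit quaternion [x, y, z, w].
In Python, from workcell import monitor, camera, ticket, regions_of gives the robot as it stands.
- The arm moves only by the tool step_arm, never from a script. Its argument "increments" is a list of rows, each a list of 5 numbers: the finger opening in m, from 0 to 0.0854, then the shift along the world's x, y, z in m, then the turn about the world's z in rad. A call has 1 to 12 rows; each row shifts and turns the commanded pose from where the row before left it; what a row does not reach is not made up. A row lasts 1/12 s, in which the tool goes at most 41.7 mm and 7.16 degrees, less where a joint would pass 70% of its speed; a pose out of reach is approached as far as the arm can. A call with a gripper value outside its range is refused whole. The fingers move at their own pace and stop on an object; "force" is the grip in N (left out, the last holds). Time passes only in rows, so rows that do not move let the fingers close. It gives the time, the measured TCP pose, the force and the opening at its end, in the units of the state.
- monitor.get_obs(): the state, without advancing time (a new reading comes with each control period).
- camera(name): name is "side" or "top" or "wrist"; returns a dict with "color" (420x560x3 uint8, red, green, blue), "range_z" (420x560 float32, m along the optical axis (not along the pixel's ray), 0 where there is no reading), "fx", "fy", "cx", "cy" (pixels), "cam_to_world" (4x4, takes a point from camera to world coordinates). Camera axes: x right, y up, looking along -z (the intrinsics and any distortion apply to the point x, -y, -z); pixel columns grow to the right and rows downward; lengths in m; the calibration is good to about 2 mm. The wrist camera is an equidistant fisheye: a pixel r from the principal point sees the ray r / f radians off the axis. A picture is of the moment at which its call begins.
- ticket.hand_in(): hands the job in, once; it reports no verdict.
Trained networks look in a picture, given as the dict that the camera call returned (one of the last four; its "shot" number tells which), for a name from the list of things; names that differ only in an ending like _2 or _b are one class to them, and where a whole thing is asked for, a point or a joint stands for the part that bears it (a point fixed in the world has none). Each returns a list of dicts, best first, with "p" (0 to 1); they miss things now and then, are a little off and sometimes report something else, mostly with a low value. They report only what shows in the picture. A call takes as long as a camera call. They do not tell look-alikes from the thing itself.
- regions_of(picture, query): "region" (420x560 bool, what is visible of it) and "centre" ([row, column] in pixels, amid what is visible of it).
The state is a dict: "clock": time; "joint_pos": joint angles; "joint_velocities": joint speeds; "tau": joint torques, N m; "position": TCP position; "ee_rot": TCP orientation; "ft_force": force on the tool from outside, world axes, zero at the start; "torque": the same for the moment, N m; "grip_width": opening from 0.0 (shut) to 1.0 (fully open).
Only numpy, scipy, OpenCV 4.12 (cv2) and the standard library are available. Lean on these libraries where they do the work, as an engineer would, in place of code of your own. Each camera call takes 0.05 s, during which the arm holds its last target. There are 200 camera calls.

### The job

The hob has just been cleaned: slide its ignition battery pack the rest of the way along its rail until it clicks home against the housing, and let go of it. Then pick up the loose knob, turn it so that the flat in its bore meets the flat of the bare spindle, push it fully onto the spindle, and press knob and spindle down against the valve spring to the stop, as for lighting. Finish still holding the knob pressed down; leave the other things on the worktop where they are.

Things in the scene. Friction and masses are not known exactly. Their poses are not given: they have to be found in the camera images.
- battery_pack: Loose grey block, 72 (x) x 44 (y) x 34 mm high, 0.11 to 0.22 kg, already astride the rail (1.5 mm play each side), standing on the shelf 48 to 70 mm short of home. Origin: centre of underside; its x is the way it slides. Its upper sides can be gripped across y (walls 21 mm high above the groove) or its near end pushed. Passing the spring nose takes about 3 to 8 N.
- pack_home (a point): Where the pack's origin is when home, on the shelf top; x along the rail, away from the hob's front, z up. The grey shelf, top 20 mm above the worktop, from x -115 to +37, y -35 to +65 mm of this point, bears a rail 16 wide, 11 high on y 0; a black housing, 52 above the worktop, closes it 1 mm beyond the home pack's far end. At y +65 rises the fixed hob's flank, its top 60 above the worktop.
- detent (a joint): Spring nose in the right side of the rail, m: 0 = fully out (also when the pack is home and the nose has clicked into the pack's slot), up to 0.005 = pushed in by the pack passing.
- knob: Loose aluminium-coloured knob, upright on the worktop, 40 to 85 g. Round skirt 46 mm across, 18 high; on it a grip bar 14 mm wide (y), z 18 to 38, parallel sides x -20 to +20 mm, then a tapered nose to x +30. Underside: D bore 14 mm in diameter, 14 deep, chamfered, flat 3.5 mm from the axis on the nose side (+x). Origin: centre of underside; z up.
- spindle_tip (a point): Top centre of the bare upright brass D spindle on a round steel plate (60 mm across) on the hob's front strip. 12 mm in diameter, flat 2.5 mm from the axis facing this point's +x, top chamfered. Top 88 mm above the worktop, 24 above the plate. Knob fully on: underside 14 mm below this point, knob +x along point +x (0.15 rad play). Moves down with the spindle.
- spindle (a joint): How far the spindle is pressed down, m: 0 = up, 0.008 = stop. Spring: 3 N at 0, 8.6 N at the stop.
- fitted_knob: The neighbouring control, fixed: an identical knob already on its plate, its top 52 mm above the hob top. Origin: centre of the plate's underside. It and the bare spindle stand 130 mm apart across the front strip of the hob (290 wide, 500 deep, glass top 60 mm above the worktop, pan supports to 90); either may be the left one.
- burner_cap: Bystander: loose brass burner cap, 44 mm in diameter, 14 mm high, on the worktop. Origin: underside centre.
- spice_jar: Bystander: spice jar with steel cap, 42 mm in diameter, 68 mm high. Origin: underside centre.
- tumbler: Bystander: steel tumbler, 72 mm in diameter, 105 mm high. Origin: underside centre.
- spoon: Bystander: steel spoon 170 mm long, lying on the worktop near the robot. Origin: its middle, on the underside.
- canister: Bystander: white canister with red lid, 90 mm in diameter, 100 mm high, left of the hob. Origin: underside centre.
Mind the look-alikes: they are no part of the job. Leave any brown or turquoise look-alike of the knob alone.

How it is judged:
By the outcome, as a careful person would: the job done as asked, in the order asked, and still so for the second after the job is handed in, while the arm keeps its last pose, push and grip.
It also fails if it takes over 54 s, if anything falls off the work surface, if the arm or the gripper's body presses on something with over 40 N, if the wrist force passes 120 N, or if a joint passes its speed limit or range.

## Working session

There is one attempt and no reset: what is moved stays moved. The work goes in short steps, Python scripts to look and compute and a tool call to move; the robot and the scene stay as the last step left them, time stands still between calls to the robot, and variables do not carry over. Pictures are saved under pics/ and viewed, about 8 in all and at most 12, crops included, and the job is handed in when it is done.

Besides the shell and the picture viewer there is one more tool, called as name(argument=value, ...), one argument or row to a line, values as JSON. step_arm: Moves the arm, as the interface text tells. Its arguments: {"type":"object","properties":{"increments":{"type":"array"},"force":{"type":"number"}},"required":["increments"]}

```bash
mkdir -p pics
cat > h.py <<'E'
import numpy as np, cv2
from workcell import monitor, camera, ticket, regions_of
def pts(c):
    r=c["range_z"]; v,u=np.mgrid[0:r.shape[0],0:r.shape[1]]
    P=np.stack([(u-c["cx"])/c["fx"]*r,-(v-c["cy"])/c["fy"]*r,-r],-1)
    M=np.array(c["cam_to_world"]); W=P@M[:3,:3].T+M[:3,3]; W[r<=0]=np.nan; return W
def save(c,n): cv2.imwrite("pics/"+n,cv2.cvtColor(c["color"],cv2.COLOR_RGB2BGR))
E
python3 - <<'E'
from h import *
print(monitor.get_obs())
a=camera("top"); b=camera("side")
im=np.vstack([a["color"],b["color"]]); 
save(a,"top.png"); save(b,"side.png")
for n,c in(("top",a),("side",b)):
    W=pts(c); print(n,c["cam_to_world"],c["fx"])
    for q in["battery_pack","knob","spindle_tip","fitted_knob","burner_cap","spice_jar","tumbler","spoon","canister"]:
        for d in regions_of(c,q)[:4]:
            if d["p"]<.2: continue
            m=d["region"]; w=W[m]; w=w[~np.isnan(w[:,0])]
            print(q,round(d["p"],2),np.round(d["centre"]),m.sum(),np.round(np.median(w,0),3) if len(w) else 0, np.round(np.percentile(w[:,2],98),3) if len(w) else 0)
E
```

```text
{'clock': 0.0, 'joint_pos': array([-1.29863903,  0.33288272, -0.06467931,  1.46093151,  0.02160788,
        1.3498921 , -0.08846518]), 'joint_velocities': array([-0.00102642,  0.00286661,  0.00057183,  0.00043256,  0.00042457,
       -0.00132188, -0.00034074]), 'tau': array([ 3.81667553e-05, -6.25439072e+01,  4.91116242e-02, -3.91603804e+01,
        1.61178358e-02,  1.00399702e-02, -2.37302112e-05]), 'position': array([0.18147935, 0.597687  , 0.23051379]), 'ee_rot': array([ 0.10332308,  0.69948885, -0.10432164,  0.69939737]), 'ft_force': array([-0.05802586,  0.29035372, -0.66574863]), 'torque': array([0.02945145, 0.00138551, 0.01716739]), 'grip_width': 1.0003152807728803}
top [[ 0.00349343  0.99012001 -0.14017901  0.36912737]
 [-0.99996183  0.00233613 -0.0084196   0.03003215]
 [-0.00800894  0.14020307  0.99009038  1.18783572]
 [ 0.          0.          0.          1.        ]] 441.615337657925
battery_pack 0.84 [206. 291.] 477 [0.55  0.016 0.054] 0.059
battery_pack 0.22 [135. 228.] 23308 [0.736 0.184 0.061] 0.174
knob 0.82 [226. 413.] 272 [ 0.503 -0.294  0.022] 0.042
knob 0.76 [191. 
[... 725 characters left out ...]
.          0.          0.          1.        ]] 470.06948481178404
battery_pack 0.87 [203. 272.] 409 [0.55  0.029 0.053] 0.06
knob 0.6 [140. 292.] 175 [ 0.501 -0.293  0.022] 0.043
knob 0.57 [142. 267.] 164 [ 0.593 -0.293  0.022] 0.041
fitted_knob 0.56 [274. 248.] 434 [0.578 0.309 0.091] 0.116
burner_cap 0.43 [127. 296.] 71 [ 0.511 -0.38   0.013] 0.02
burner_cap 0.24 [154. 308.] 210 [ 0.451 -0.204  0.045] 0.073
spice_jar 0.56 [153. 307.] 217 [ 0.45  -0.205  0.046] 0.073
spice_jar 0.35 [203. 269.] 422 [0.552 0.029 0.053] 0.06
tumbler 0.84 [104. 250.] 524 [ 0.681 -0.409  0.076] 0.107
spoon 0.49 [175. 330.] 312 [ 0.363 -0.147  0.012] 0.023
canister 0.57 [344. 260.] 1349 [0.525 0.5   0.098] 0.104
```

Run:
```python
import cv2,numpy as np
t=cv2.imread("pics/top.png"); 
a=cv2.resize(t[60:310,90:490],(800,500),interpolation=cv2.INTER_CUBIC); cv2.imwrite("pics/t1.png",a)
k=cv2.resize(t[140:245,385:460],(429,600),interpolation=cv2.INTER_CUBIC); 
s=cv2.resize(t[150:255,160:225],(371,600),interpolation=cv2.INTER_CUBIC);cv2.imwrite("pics/t2.png",np.hstack([k,s]))
```

```text
(no output)
```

View pics/t1.png

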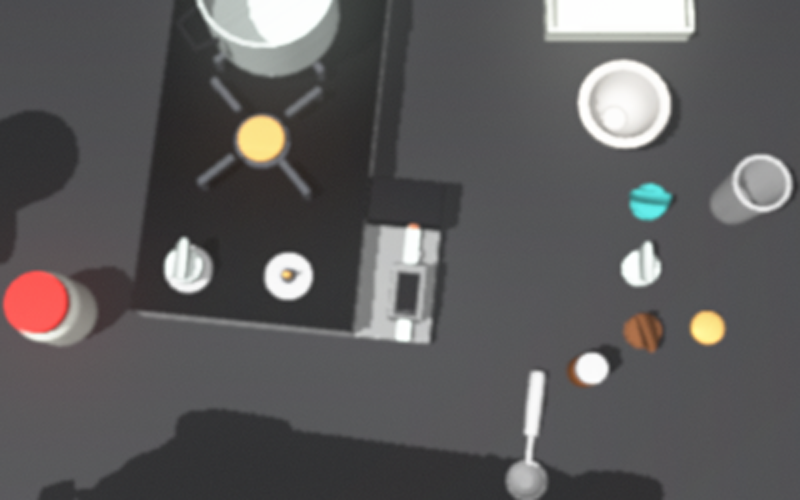

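View pics/t2.png

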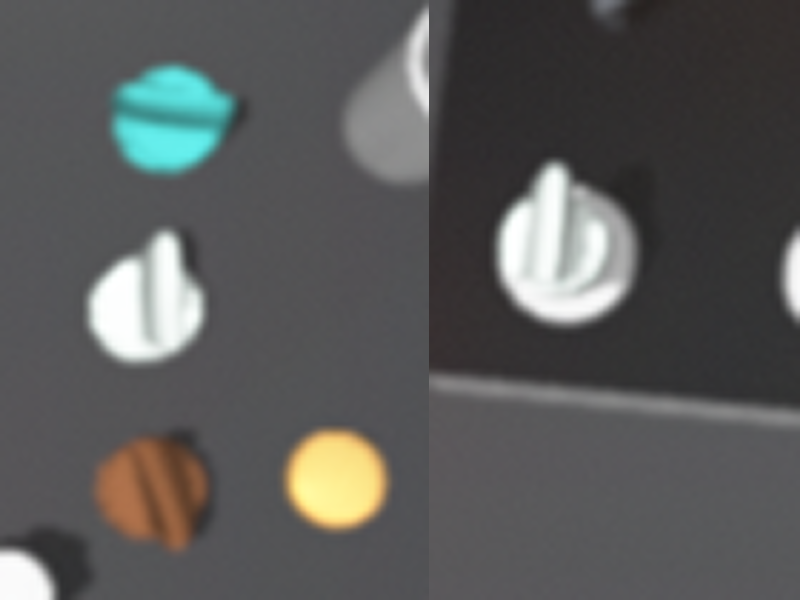

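Run:
```python
from h import *
from scipy.spatial.transform import Rotation as R
print(R.from_quat(monitor.get_obs()["ee_rot"]).as_matrix().round(3))
for n in("top","side"):
    c=camera(n); W=pts(c); col=c["color"].astype(int)
    X=W.reshape(-1,3); C=col.reshape(-1,3)
    print(n,"worktop z",np.nanmedian(W[300:330,:,2]))
    def rect(m,l):
        p=X[m]; r=cv2.minAreaRect(p[:,:2].astype(np.float32)*1000); print(l,m.sum(),np.round(r[0],1),np.round(r[1],1),round(r[2],1),"z",p[:,2].mean().round(4)); return r
    d=regions_of(c,"battery_pack")[0]; m=cv2.erode(d["region"].astype(np.uint8),None).ravel()>0
    rect(d["region"].ravel(),"pack")
    x,y,z=X.T
    B=(x>.45)&(x<.8)&(y>-.1)&(y<.1)
    rect(B&(z>.046)&(z<.0595)&(x<.62)&(y<.06),"packz")
    rect(B&(z>.014)&(z<.028),"shelf"); rect(B&(z>.028)&(z<.038),"rail"); rect(B&(z>.046)&(z<.058)&(x>.62)&(y<.05),"housing")
    # pixel list per height along rail
    d=[k for k in regions_of(c,"knob") if abs(np.nanmedian(W[k["region"]][:,0])-.592)<.02]
    if d:
        k=d[0]["region"].ravel(); rect(k&(z>.036),"bar"); rect(k&(z>.012)&(z<.026),"skirt"); rect(k,"all")
    P=(x>.5)&(x<.7)&(y>.1)&(y<.23)&(z>.078)&(z<.11)
    rect(P,"spindle"); print(np.round(X[P]*1000).astype(int).tolist()[:40])
    rect((x>.5)&(x<.64)&(y>.1)&(y<.23)&(z>.064)&(z<.072)&(C.min(1)>120),"plate")
    rect((x>.5)&(x<.66)&(y>.25)&(y<.36)&(z>.105)&(z<.13),"fk bar")
    F=(x>.4)&(x<.7)&(z>.058)&(z<.066)&(y>.08)&(y<.36)
    e=[(yy,np.percentile(x[F&(abs(y-yy)<.004)],1)) for yy in np.arange(.1,.34,.02)]
    print("front edge",np.polyfit(*np.array(e).T,1))
```

```text
[[-0.     0.291  0.957]
 [ 0.     0.957 -0.291]
 [-1.     0.    -0.   ]]
top worktop z 0.0001398229148026342
pack 475 [552.   17.1] [42.4 72.9] 82.6 z nan
packz 454 [552.4  16.9] [43.9 72.3] 84.6 z 0.0544
shelf 1489 [632.6  24.7] [109.8 285.9] 82.3 z 0.0204
rail 207 [635.3  28.7] [103.1 289.4] 82.0 z 0.0317
housing 664 [669.5  11. ] [80.9 65.9] 84.7 z 0.0519
bar 82 [ 594.3 -299.4] [15.8 45.5] 85.4 z 0.039
skirt 128 [ 590.6 -298. ] [43.7 41.3] 64.0 z 0.0186
all 268 [ 591.3 -298.4] [45.2 43.8] 42.4 z 0.0256
spindle 65 [631.2 159.2] [ 27.6 134.8] 86.4 z 0.0885
[[699, 168, 92], [699, 165, 93], [696, 168, 93], [697, 166, 92], [698, 164, 88], [697, 161, 91], [696, 169, 85], [694, 165, 93], [694, 163, 92], [694, 160, 93], [695, 158, 89], [693, 166, 87], [692, 163, 90], [692, 160, 91], [693, 158, 88], [692, 155, 90], [690, 163, 88], [691, 161, 85], [689, 158, 91], [690, 156, 89], [687, 160, 90], [686, 158, 93], [687, 155, 90], [687, 153, 90], [684, 158, 91], [684, 155, 90], [684, 153, 90], [684, 150, 90], [682, 156, 86], [683, 153, 86], [682, 150, 87], [681, 147, 90], [680, 156, 85], [679, 1
[... 870 characters left out ...]
, [679, 152, 92], [676, 153, 93], [673, 152, 92], [672, 146, 85], [693, 157, 92], [690, 156, 91], [688, 154, 88], [681, 155, 91], [678, 155, 91], [677, 151, 86], [674, 150, 85], [672, 147, 82], [698, 160, 91], [695, 161, 92], [693, 159, 90], [690, 157, 87], [687, 159, 90], [684, 157, 88], [682, 156, 87], [679, 156, 87], [677, 152, 83], [674, 152, 83], [671, 152, 83], [698, 162, 89], [694, 164, 91], [692, 162, 89], [688, 166, 95], [687, 157, 84], [685, 157, 84], [683, 154, 79]]
plate 133 [568.4 170.1] [55.2 55.7] 6.2 z 0.0663
fk bar 109 [582.7 299.6] [18.4 50.3] 84.0 z 0.1114
front edge [0.0867795  0.49289638]<stdin>:9: RuntimeWarning: Mean of empty slice.
  ret = ret.dtype.type(ret / rcount)
```

step_arm(
  increments=[
    [0,0.013,-0.024,0,0.017],
    [0,0.013,-0.024,0,0.017],
    [0,0.013,-0.024,0,0.017],
    [0,0.013,-0.024,0,0.017],
    [0,0.013,-0.024,0,0.017],
    [0,0.013,-0.024,0,0.017],
    [0,0.013,-0.024,0,0.017],
    [0,0.013,-0.024,0,0.017],
    [0,0.013,-0.024,0,0.017],
    [0,0.013,-0.024,0,0.017],
    [0,0.013,-0.024,0,0.017],
    [0,0.013,-0.024,0,0.017],
  ],
  force=40,
)

```text
clock: 2.3
position: [0.3381, 0.3088, 0.2315]
ee_rot: [0.032, 0.706, -0.032, 0.706]
ft_force: [-0.2, 0.5, 0.5]
grip_width: -0.004
```

step_arm(
  increments=[
    [0,0.013,-0.024,-0.005,0],
    [0,0.013,-0.024,-0.005,0],
    [0,0.013,-0.024,-0.005,0],
    [0,0.013,-0.024,-0.005,0],
    [0,0.013,-0.024,-0.005,0],
    [0,0.013,-0.024,-0.005,0],
    [0,0.013,-0.024,-0.005,0],
    [0,0.013,-0.024,-0.005,0],
    [0,0.013,-0.024,-0.01,0],
    [0,0.013,-0.024,-0.01,0],
    [0,0,-0.024,-0.01,0],
    [0,0,-0.01,-0.01,0],
  ],
)

```text
clock: 3.3
position: [0.468, 0.0326, 0.1511]
ee_rot: [0.033, 0.706, -0.034, 0.706]
ft_force: [0.3, -0.2, -0.8]
grip_width: 0.001
```

step_arm(
  increments=[
    [0,0.006,-0.003,-0.02,0],
    [0,0.006,-0.003,-0.02,0],
    [0,0.005,-0.002,-0.02,0],
    [0,0.003,-0.001,-0.02,0],
    [0,0.001,-0.001,-0.018,0],
    [0,0,0,-0.015,0],
    [0,0,0,0,0],
  ],
)

```text
clock: 3.88
position: [0.4868, 0.0257, 0.0359]
ee_rot: [0.032, 0.708, -0.033, 0.705]
ft_force: [-0.8, -0.3, 0.0]
grip_width: 0.0
```

Run:
```python
from h import *
c=camera("wrist"); a=c["color"]; b=cv2.resize(camera("top")["color"][130:250,220:340],(420,420),interpolation=cv2.INTER_CUBIC)
o=np.hstack([a,b]); print(o.shape); cv2.imwrite("pics/w1.png",cv2.cvtColor(cv2.resize(o,(800,343)),cv2.COLOR_RGB2BGR))
print(monitor.get_obs()["position"])
```

```text
(420, 980, 3)
[0.48845479 0.02596478 0.03850994]
```

View pics/w1.png

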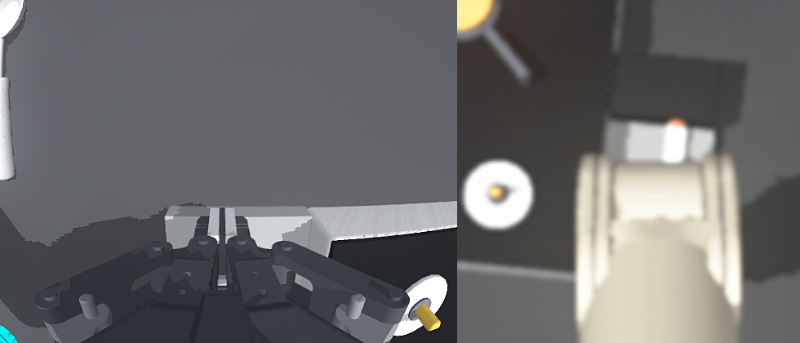

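step_arm(
  increments=[
    [0,0.006,-0.003,0,0],
    [0,0.006,-0.001,0,0],
    [0,0.006,-0.001,0,0],
    [0,0.006,-0.001,0,0],
    [0,0.006,0,0,0],
    [0,0.006,-0.001,0,0],
    [0,0.006,0,0,0],
    [0,0.006,-0.001,0,0],
    [0,0.006,0,0,0],
  ],
)

```text
clock: 4.73
position: [0.543, 0.0178, 0.0383]
ee_rot: [0.032, 0.707, -0.032, 0.706]
ft_force: [-3.8, -1.3, 3.2]
grip_width: 0.001
```

step_arm(
  increments=[
    [0,0.004,0,0,0],
    [0,0.004,-0.001,0,0],
  ],
)

```text
clock: 4.9
position: [0.551, 0.0171, 0.0382]
ee_rot: [0.032, 0.706, -0.032, 0.706]
ft_force: [-4.2, -0.0, 2.1]
grip_width: -0.0
```

step_arm(
  increments=[
    [0,0.003,0,0,0],
  ],
)

```text
clock: 4.98
position: [0.5542, 0.0168, 0.0383]
ee_rot: [0.032, 0.706, -0.032, 0.707]
ft_force: [-1.7, -0.9, -0.3]
grip_width: -0.001
```

step_arm(
  increments=[
    [0,0.003,0,0,0],
  ],
)

```text
clock: 5.07
position: [0.5571, 0.0169, 0.0383]
ee_rot: [0.032, 0.706, -0.032, 0.707]
ft_force: [-0.5, 0.4, 0.6]
grip_width: 0.001
```

step_arm(
  increments=[
    [0,0,0,0,0],
  ],
)

```text
clock: 5.15
position: [0.5576, 0.0171, 0.0384]
ee_rot: [0.032, 0.706, -0.032, 0.707]
ft_force: [-0.6, -0.6, 0.4]
grip_width: -0.002
```

step_arm(
  increments=[
    [0,0.002,0,0,0],
  ],
)

```text
clock: 5.23
position: [0.5587, 0.0172, 0.0384]
ee_rot: [0.032, 0.706, -0.032, 0.706]
ft_force: [-6.4, 0.6, 3.9]
grip_width: -0.001
```

step_arm(
  increments=[
    [0,0.002,0,0,0],
  ],
)

```text
clock: 5.32
position: [0.5588, 0.0171, 0.038]
ee_rot: [0.032, 0.708, -0.032, 0.705]
ft_force: [-17.8, -1.1, 14.1]
grip_width: 0.003
```

step_arm(
  increments=[
    [0,0.001,0,0,0],
  ],
)

```text
clock: 5.4
position: [0.5588, 0.017, 0.0379]
ee_rot: [0.032, 0.709, -0.032, 0.704]
ft_force: [-20.1, 0.6, 15.8]
grip_width: -0.001
```

step_arm(
  increments=[
    [0,0.001,0,0,0],
  ],
)

```text
clock: 5.48
position: [0.5588, 0.017, 0.0378]
ee_rot: [0.032, 0.709, -0.032, 0.703]
ft_force: [-22.9, -0.0, 18.0]
grip_width: 0.001
```

step_arm(
  increments=[
    [0,-0.012,0.001,0,0],
    [0,-0.01,0,0.03,0],
    [0,0,0.02,0.035,0],
    [0,0,0.025,0.035,0],
    [0,0,0.025,0.03,0],
    [0,0,0.025,0.02,0],
    [0,0,0.02,0,0],
    [0,0,0,0,0],
    [0,0,0,0,0],
  ],
)

```text
clock: 6.23
position: [0.5405, 0.1335, 0.1873]
ee_rot: [0.031, 0.706, -0.031, 0.707]
ft_force: [0.8, -0.7, 0.6]
grip_width: -0.001
```

Run:
```python
from h import *
print(monitor.get_obs()["position"])
c=camera("wrist"); t=camera("top"); s=camera("side")
print(c["fx"],c["cx"],c["cy"],np.array(c["cam_to_world"]).round(4).tolist())
save(c,"w2.png"); np.savez("w2.npz",**{k:c[k] for k in("color","range_z","fx","cx","cy","cam_to_world")})
b=cv2.resize(s["color"][170:250,210:316],(556,420),interpolation=cv2.INTER_CUBIC)
cv2.imwrite("pics/w2v.png",cv2.cvtColor(cv2.resize(np.hstack([c["color"],b]),(800,301)),cv2.COLOR_RGB2BGR))
for c in(t,s):
    d=regions_of(c,"battery_pack"); W=pts(c)
    X=W.reshape(-1,3); x,y,z=X.T
    for lo,hi in((.46,.645),(.63,.8)):
        m=(x>lo)&(x<hi)&(y>-.05)&(y<.058)&(z>.047)&(z<.0595); r=cv2.minAreaRect(X[m][:,:2].astype(np.float32)*1000); print(m.sum(),r)
```

```text
[0.54054655 0.13354789 0.18733471]
325.19226210127806 271.76007926922813 215.92466362386813 [[0.0888, -0.9599, -0.266, 0.4744], [0.996, 0.0859, 0.0225, 0.1388], [0.0013, -0.267, 0.9637, 0.3306], [0.0, 0.0, 0.0, 1.0]]
475 ((608.3171997070312, 5.908954620361328), (54.16292190551758, 78.18277740478516), 82.56913757324219)
785 ((666.6611328125, 14.736888885498047), (88.4337387084961, 74.12483215332031), 85.69548797607422)
266 ((607.1474609375, 10.210128784179688), (75.14839172363281, 69.96662902832031), 0.3620530366897583)
451 ((713.9188842773438, 12.35544204711914), (90.58895874023438, 167.81423950195312), 89.59642028808594)
```

View pics/w2v.png

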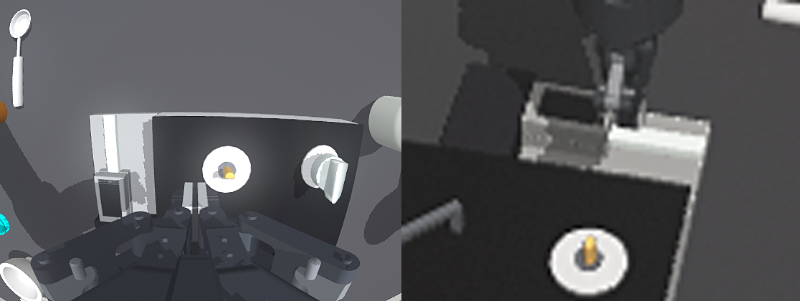

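Run:
```python
from h import *
f=np.load("w2.npz"); a=cv2.cvtColor(f["color"][205:275,275:360],cv2.COLOR_RGB2BGR)
r=f["range_z"][205:275,275:360]; print((r[20:50:2,30:60:2]*1000).astype(int))
cv2.imwrite("pics/w3.png",cv2.resize(a,(728,600),interpolation=cv2.INTER_CUBIC))
```

```text
[[275 277   0 278 279 277 277 279 278 277 278 279 277 277 277]
 [279 278 278 278 275 275 277 276 276 277 279 278 279 278 276]
 [280 278 277 277 277 277 277 275 276 275 276 279 279 279 279]
 [279 278 276 277 276 276 278 277 277 277 277 278 280 280 279]
 [280 277 278 278 278 275 275 275 278 279 277 277 280 279 279]
 [278 278 279 277 274 271 269 269 270 278 277 277 278 281 279]
 [279 278 278 274 270 266 263 266 266 270 279 280 279 280 281]
 [279 280 279 274 266 262 260 260 259 262 279 278 279 281 281]
 [280 280 279 272 263 260 256 257 257 258 260 280 281   0 281]
 [283 280 280 273 260 258 257 257 257 256 256 279 281 283 281]
 [282 281 280 282 259 257 257 257 257 256 257 259 282 283 282]
 [283 283 281 280 260 258 257 257 259 258 257 259 283 283 283]
 [283 283 282 283 260 259   0 259 258 258 257 282 284 283 284]
 [283 284 285 283 285 284 285 283 283 286 284 284 283 284 284]
 [284 285 284 285 284 284 284 285 284 285 285 285 284 284 286]]
```

View pics/w3.png

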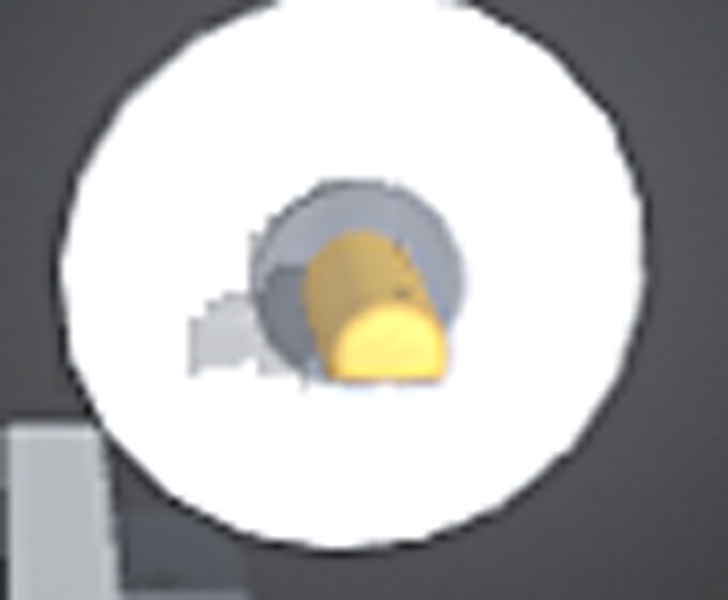

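```bash
cat >> h.py <<'E'
def rays(c,uv):
    uv=np.asarray(uv,float); d=(uv-[c["cx"],c["cy"]])/c["fx"]; r=np.linalg.norm(d,axis=1); s=np.where(r>0,np.sin(r)/np.maximum(r,1e-9),1)
    P=np.stack([d[:,0]*s,-d[:,1]*s,-np.cos(r)],-1); M=np.array(c["cam_to_world"]); return M[:3,3],P@M[:3,:3].T
def onplane(c,uv,z):
    o,D=rays(c,uv); return (o+D*((z-o[2])/D[:,2])[:,None])[:,:2]
E
python3 - <<'E'
from h import *
f=dict(np.load("w2.npz")); c=f
U=8; x0,y0=275,205
a=cv2.resize(f["color"][y0:275,x0:360],None,fx=U,fy=U,interpolation=cv2.INTER_CUBIC)
h=cv2.cvtColor(a,cv2.COLOR_RGB2HSV); m=((h[...,2]>225)&(h[...,1]>70)).astype(np.uint8)
n,l,st,ce=cv2.connectedComponentsWithStats(m); i=1+st[1:,4].argmax(); print(st[i],ce[i])
ct=max(cv2.findContours((l==i).astype(np.uint8),cv2.RETR_EXTERNAL,cv2.CHAIN_APPROX_NONE)[0],key=len)[:,0]
uv=(ct+.5)/U-.5+[x0,y0]
q=onplane(c,uv,.088)*1000
print("rect",cv2.minAreaRect(q.astype(np.float32)), cv2.minEnclosingCircle(q.astype(np.float32)))
# flat: farthest in +x
th=-.09; e=np.array([np.cos(th),np.sin(th)]); p=q@e; 
Q=q[p>p.max()-1.0]; v=np.array([-e[1],e[0]]); s=Q@v; Q=Q[abs(s-s.mean())<3.5]
vx,vy,_,_=cv2.fitLine(Q.astype(np.float32),cv2.DIST_HUBER,0,.01,.01).ravel(); print("edge yaw",np.arctan2(vy,vx)-np.sign(vy)*np.pi/2,len(Q))
R=q[p<p.max()-1.5]; A=np.c_[2*R,np.ones(len(R))]; s=np.linalg.lstsq(A,(R**2).sum(1),rcond=None)[0]; print("circle",s[:2],np.sqrt(s[2]+s[0]**2+s[1]**2),"flat dist",p.max()-s[:2]@e)
# plate at z .064
w=c["color"].min(2)>215; n,l,st,ce=cv2.connectedComponentsWithStats(w.astype(np.uint8)); i=l[225,300]; 
ct=max(cv2.findContours((l==i).astype(np.uint8),cv2.RETR_EXTERNAL,cv2.CHAIN_APPROX_NONE)[0],key=len)[:,0]
print("plate",cv2.fitEllipse((onplane(c,ct,.064)*1000).astype(np.float32)))
# depth check of range
v,u=np.nonzero(np.ones((20,20)));
E
```

```text
[ 315  283  102   71 5954] [366.47413504 321.16829023]
rect ((568.3460693359375, 169.89170837402344), (10.344167709350586, 7.4966721534729), 84.42813873291016) ((569.6875610351562, 169.84811401367188), 5.302011966705322)
edge yaw -0.08312702 68
circle [569.73008169 169.75369649] 5.1463704365927825 flat dist 2.3607902397394582
plate ((570.3566284179688, 169.49142456054688), (58.60330581665039, 58.96612548828125), 74.55609130859375)
```

step_arm(
  increments=[
    [0.05,0.002,-0.036,0,0],
    [0.05,0.002,-0.036,0,0],
    [0.05,0.002,-0.036,0,0],
    [0.05,0.002,-0.036,0,0],
    [0.05,0.002,-0.036,0,0],
    [0.05,0.002,-0.036,0,0],
    [0.05,0.002,-0.036,0,0],
    [0.05,0.002,-0.036,0,0],
    [0.05,0.002,-0.036,0,0],
    [0.05,0.002,-0.036,0,0],
    [0.05,0.002,-0.036,0,0],
    [0.05,0.0,-0.036,0,0],
  ],
)

```text
clock: 7.48
position: [0.5622, -0.302, 0.187]
ee_rot: [0.032, 0.706, -0.032, 0.706]
ft_force: [1.3, 0.2, -0.4]
grip_width: 0.584
```

step_arm(
  increments=[
    [0.05,0,0,0,0],
    [0.05,0,0,0,0],
  ],
)

```text
clock: 7.65
position: [0.5609, -0.3034, 0.1869]
ee_rot: [0.034, 0.707, -0.035, 0.706]
ft_force: [0.5, 0.0, -0.2]
grip_width: 0.588
```

Run:
```python
from h import *
print(monitor.get_obs()["position"])
c=camera("wrist"); t=camera("top"); s=camera("side")
np.savez("w4.npz",**{k:c[k] for k in("color","range_z","fx","cx","cy","cam_to_world")})
for k in regions_of(c,"knob"): print(k["p"],k["centre"],k["region"].sum())
W=pts(t); x,y,z=W.reshape(-1,3).T; X=W.reshape(-1,3)
for d in regions_of(t,"battery_pack")[:1]: 
    w=W[d["region"]]; w=w[(w[:,2]>.047)&(w[:,2]<.06)]; print("pack",d["p"],cv2.minAreaRect(w[:,:2].astype(np.float32)*1000))
m=(x>.5)&(x<.8)&(y>-.04)&(y<.056)&(z>.047)&(z<.0595)
print(cv2.minAreaRect(X[m][:,:2].astype(np.float32)*1000))
a=cv2.resize(c["color"],(800,600))[:, :]; 
b=cv2.resize(t["color"][150:230,255:335],(300,300),interpolation=cv2.INTER_CUBIC); a[:300,500:]=b
cv2.imwrite("pics/w4.png",cv2.cvtColor(a,cv2.COLOR_RGB2BGR))
```

```text
[ 0.56087703 -0.30335274  0.18685587]
0.95 [303.6, 273.4] 1566
0.95 [138.9, 268.8] 1877
0.87 [228.7, 280.0] 1768
pack 0.71 ((604.434326171875, 11.560632705688477), (42.822410583496094, 69.99534606933594), 83.29814910888672)
((636.5084228515625, 16.25554656982422), (86.08026123046875, 133.87478637695312), 85.13395690917969)
```

View pics/w4.png

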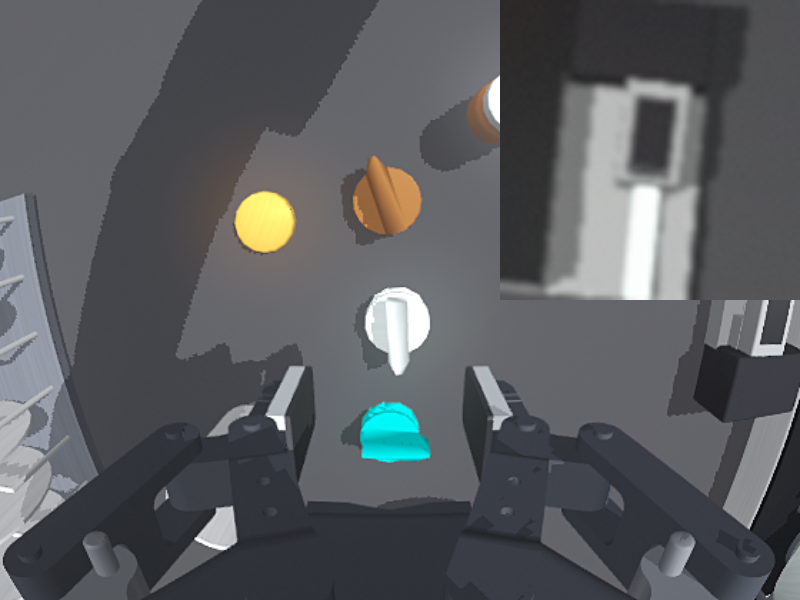

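Run:
```python
from h import *
c=dict(np.load("w4.npz")); 
vv,uu=np.mgrid[190:270,245:315]; uv=np.c_[uu.ravel(),vv.ravel()]
o,D=rays(c,uv); Rz=c["range_z"][190:270,245:315].ravel(); M=c["cam_to_world"]
zc=-(D@M[:3,2]); # D along optical axis
k=Rz/np.abs(zc); P=o+D*k[:,None]; P=P[Rz>0]; uv=uv[Rz>0]
print("table",np.median(P[:200,2]))
for lo,hi in((.032,.05),(.012,.024)):
    m=(P[:,2]>lo)&(P[:,2]<hi); q=P[m][:,:2]*1000; print(m.sum(),P[m][:,2].mean(),cv2.minAreaRect(q.astype(np.float32)),np.round(q.mean(0),1))
m=P[:,2]>.032; q=onplane(c,uv[m],.038)*1000
mu=q.mean(0); w,V=np.linalg.eigh(np.cov((q-mu).T)); v=V[:,1]*np.sign(V[0,1]); print("bar plane: mean",mu,"yaw",np.arctan2(v[1],v[0]),cv2.minAreaRect(q.astype(np.float32)))
s=(q-mu)@v; t=(q-mu)@[-v[1],v[0]]
for a in range(-24,32,4):
    g=t[abs(s-a)<2.5]; 
    if len(g): print(a,np.round([g.min(),g.max()],1))
# all knob pixels vs bright: skirt circle at z .018
g=(c["color"].min(2)>150).astype(np.uint8); n,l,st,ce=cv2.connectedComponentsWithStats(g); i=l[224,272]; print(st[i])
ct=max(cv2.findContours((l==i).astype(np.uint8),cv2.RETR_EXTERNAL,cv2.CHAIN_APPROX_NONE)[0],key=len)[:,0]
q=onplane(c,ct,.018)*1000; q=q[q[:,0]<np.percentile(q[:,0],75)]
A=np.c_[2*q,np.ones(len(q))]; s=np.linalg.lstsq(A,(q**2).sum(1),rcond=None)[0]; print("circle",s[:2],np.sqrt(s[2]+s[0]**2+s[1]**2))
```

```text
table 0.0006046716402955399
730 0.038624762407079204 ((596.2321166992188, -301.0469665527344), (14.630419731140137, 50.475303649902344), 86.16059112548828) [ 593.3 -301. ]
991 0.018597843843878793 ((590.8400268554688, -300.5234375), (44.453086853027344, 44.00249481201172), 85.33526611328125) [ 589.2 -300.6]
bar plane: mean [ 593.51106053 -300.95874794] yaw -0.07213587331035569 ((595.4321899414062, -300.97747802734375), (14.67216682434082, 51.51978302001953), 86.17559051513672)
-24 [-7.2  6.8]
-20 [-7.3  6.8]
-16 [-7.3  6.7]
-12 [-6.5  6.7]
-8 [-6.6  6.6]
-4 [-6.7  6.6]
0 [-6.8  7.4]
4 [-6.9  7.4]
8 [-7.   7.4]
12 [-7.2  7.3]
16 [-7.2  6.3]
20 [-6.3  6.3]
24 [-4.5  4.3]
28 [-2.6  2.3]
[ 256  201   45   62 1871]
circle [ 589.78434542 -300.57409141] 23.308686360953
```

step_arm(
  increments=[
    [0.05,0.005,0.001,-0.02,0],
    [0.05,0.006,0.001,-0.02,0],
    [0.05,0.006,0.001,-0.02,0],
    [0.05,0.006,0,-0.02,0],
    [0.05,0.006,0,-0.02,0],
    [0.05,0,0,-0.015,0],
    [0.05,0,0,0,0],
    [0.05,0,0,0,0],
    [0.05,0,0,0,0],
  ],
)

```text
clock: 8.65
position: [0.5921, -0.2966, 0.0736]
ee_rot: [0.032, 0.706, -0.032, 0.707]
ft_force: [-1.2, -0.5, 0.1]
grip_width: 0.585
```

step_arm(
  increments=[
    [0.05,0,0,0,0],
    [0.05,0,0,0,0],
    [0.05,0,0,0,0],
  ],
)

```text
clock: 8.9
position: [0.592, -0.2969, 0.0732]
ee_rot: [0.032, 0.706, -0.032, 0.707]
ft_force: [-0.2, -0.4, -0.1]
grip_width: 0.588
```

Run:
```python
from h import *
for i in range(3):
    camera("side"); o=monitor.get_obs(); print(o["clock"],o["position"],o["ee_rot"])
```

```text
8.95 [ 0.59181671 -0.29686112  0.0729644 ] [ 0.03208803  0.70602322 -0.03215213  0.70673036]
9.0 [ 0.59175871 -0.29676324  0.0727716 ] [ 0.03211597  0.70611872 -0.03208177  0.70663688]
9.05 [ 0.5917152  -0.29675279  0.07259379] [ 0.03211205  0.70620626 -0.03207568  0.70654984]
```

Run:
```python
from h import *
c=camera("wrist"); o=monitor.get_obs(); print(o["position"])
ks=regions_of(c,"knob")
for k in ks:
    col=np.median(c["color"][k["region"]],0); print(k["p"],k["centre"],k["region"].sum(),col)
    if col.min()<120: continue
    v,u=np.nonzero(k["region"]); uv=np.c_[u,v]; O,D=rays(c,uv); M=np.array(c["cam_to_world"]); R=c["range_z"][v,u]
    P=O+D*(R/np.abs(D@M[:3,2]))[:,None]; P=P[R>0]
    for lo,hi,z in((.032,.05,.038),(.012,.024,.018)):
        m=(P[:,2]>lo)&(P[:,2]<hi); q=(onplane(c,uv[R>0][m],z)*1000).astype(np.float32); print(m.sum(),cv2.minAreaRect(q),cv2.minEnclosingCircle(q))
save(c,"w5.png")
```

```text
[ 0.59164605 -0.29672595  0.07245251]
0.95 [97.1, 251.8] 4852 [170. 116.  69.]
0.74 [236.0, 267.4] 4367 [234. 244. 244.]
1794 ((596.16455078125, -301.3411865234375), (13.807584762573242, 52.343101501464844), 86.0252685546875) ((595.909423828125, -301.13543701171875), 26.448108673095703)
2328 ((590.5379028320312, -300.378173828125), (44.38007354736328, 44.681861877441406), 84.83543395996094) ((591.0171508789062, -300.6448974609375), 23.362449645996094)
```

View pics/w5.png

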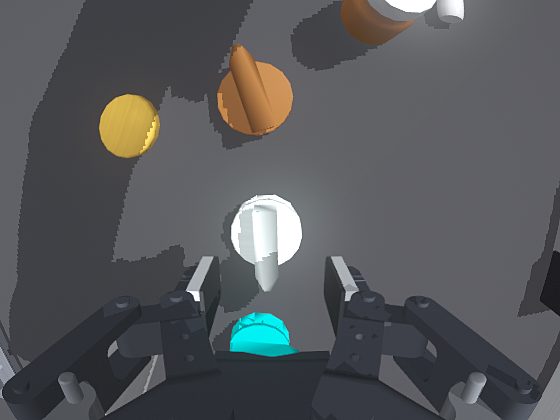

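step_arm(
  increments=[
    [0.05,-0.001,-0.002,-0.013,0],
    [0.05,0,-0.002,-0.013,0],
    [0.05,0,0,-0.012,0],
    [0.05,0,0,-0.008,0],
    [0.05,0,0,-0.004,0],
    [0.05,0,0,0,0],
    [0.05,0,0,0,0],
    [0.05,0,0,0,0],
  ],
)

```text
clock: 9.82
position: [0.5909, -0.3009, 0.0227]
ee_rot: [0.032, 0.706, -0.032, 0.707]
ft_force: [0.1, -0.8, -0.3]
grip_width: 0.585
```

step_arm(
  increments=[
    [0.0,0,0,0,0],
    [0.0,0,0,0,0],
    [0.0,0,0,0,0],
    [0.0,0,0,0,0],
    [0.0,0,0,0,0],
    [0.0,0,0,0,0],
    [0.0,0,0,0,0],
    [0.0,0,0,0,0],
  ],
  force=70,
)

```text
clock: 10.48
position: [0.5909, -0.3009, 0.0228]
ee_rot: [0.032, 0.706, -0.032, 0.707]
ft_force: [-0.8, 0.6, 5.9]
grip_width: 0.143
```

step_arm(
  increments=[
    [0.0,0,0,0.01,0],
    [0.0,0,0,0.025,0],
    [0.0,0,0,0.03,0],
    [0.0,0,0,0.03,0],
    [0.0,0,0.02,0.025,0],
    [0.0,-0.002,0.03,0.01,0],
    [0.0,-0.002,0.03,0,0],
    [0.0,-0.002,0.03,0,0],
    [0.0,-0.002,0.03,0,0],
    [0.0,-0.002,0.03,0,0],
    [0.0,-0.002,0.03,0,0],
    [0.0,-0.002,0.03,0,0],
  ],
)

```text
clock: 11.48
position: [0.5761, -0.0693, 0.1527]
ee_rot: [0.032, 0.706, -0.032, 0.706]
ft_force: [0.5, -0.5, -0.9]
grip_width: 0.141
```

step_arm(
  increments=[
    [0.0,-0.002,0.03,0,0],
    [0.0,-0.002,0.03,0,0],
    [0.0,-0.002,0.03,0,0],
    [0.0,-0.001,0.03,0,0],
    [0.0,0,0.03,0,0],
    [0.0,0,0.03,0,0],
    [0.0,0,0.03,0,0],
    [0.0,0,0.02,0,0],
    [0.0,0,0.01,0,0],
    [0.0,0,0,0,0],
    [0.0,0,0,0,0],
    [0.0,0,0,0,0],
  ],
)

```text
clock: 12.48
position: [0.5699, 0.1669, 0.1524]
ee_rot: [0.033, 0.706, -0.033, 0.706]
ft_force: [-0.5, -0.9, -0.3]
grip_width: 0.143
```

step_arm(
  increments=[
    [0.0,0,0,0,0],
    [0.0,0,0,0,0],
    [0.0,0,0,0,0],
  ],
)

```text
clock: 12.73
position: [0.5697, 0.1682, 0.1524]
ee_rot: [0.033, 0.706, -0.033, 0.706]
ft_force: [0.2, 0.5, -0.7]
grip_width: 0.141
```

Run:
```python
from h import *
from scipy.spatial.transform import Rotation as Ro
c=camera("wrist"); s=camera("side"); o=monitor.get_obs(); print(o["clock"],o["position"],o["grip_width"],Ro.from_quat(o["ee_rot"]).as_matrix()[:,2])
a=cv2.resize(c["color"][170:330,190:350],(400,400),interpolation=cv2.INTER_CUBIC); b=cv2.resize(s["color"][190:280,215:305],(400,400),interpolation=cv2.INTER_CUBIC)
cv2.imwrite("pics/w6.png",cv2.cvtColor(np.hstack([a,b]),cv2.COLOR_RGB2BGR))
```

```text
12.8333 [0.56965675 0.16875892 0.15229   ] 0.13996493405238838 [ 9.95812349e-01 -9.14208104e-02  3.13226219e-05]
```

View pics/w6.png

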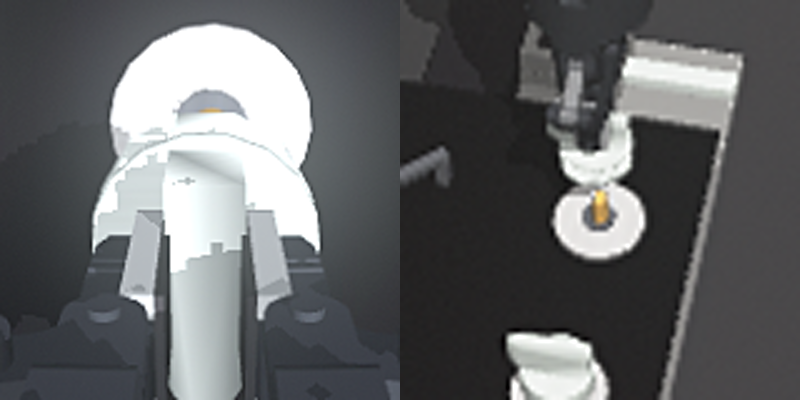

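step_arm(
  increments=[
    [0.0,0,0.001,-0.01,0],
    [0.0,0,0,-0.012,0],
    [0.0,0,0,-0.01,0],
    [0.0,0,0,-0.004,0],
    [0.0,0,0,0,0],
    [0.0,0,0,0,0],
    [0.0,0,0,0,0],
  ],
)

```text
clock: 13.42
position: [0.5699, 0.1703, 0.1165]
ee_rot: [0.032, 0.706, -0.032, 0.707]
ft_force: [-0.4, 0.5, 0.1]
grip_width: 0.143
```

step_arm(
  increments=[
    [0.0,0,0,-0.002,0],
    [0.0,0,0,-0.002,0],
    [0.0,0,0,-0.002,0],
    [0.0,0,0,-0.001,0],
    [0.0,0,0,0,0],
  ],
)

```text
clock: 13.83
position: [0.5694, 0.1703, 0.109]
ee_rot: [0.032, 0.707, -0.032, 0.706]
ft_force: [0.1, 0.8, -0.5]
grip_width: 0.141
```

step_arm(
  increments=[
    [0.0,0,0,-0.001,0],
    [0.0,0,0,-0.001,0],
    [0.0,0,0,-0.001,0],
    [0.0,0,0,0,0],
  ],
)

```text
clock: 14.17
position: [0.5695, 0.1703, 0.106]
ee_rot: [0.032, 0.706, -0.032, 0.706]
ft_force: [0.2, -0.5, -0.2]
grip_width: 0.141
```

step_arm(
  increments=[
    [0.0,0,0,-0.002,0],
    [0.0,0,0,-0.002,0],
    [0.0,0,0,-0.002,0],
    [0.0,0,0,-0.001,0],
    [0.0,0,0,0,0],
    [0.0,0,0,0,0],
  ],
)

```text
clock: 14.67
position: [0.5695, 0.1702, 0.0992]
ee_rot: [0.032, 0.706, -0.032, 0.706]
ft_force: [0.3, -0.6, -0.0]
grip_width: 0.143
```

step_arm(
  increments=[
    [0.0,0,0,-0.001,0],
    [0.0,0,0,-0.001,0],
    [0.0,0,0,-0.001,0],
    [0.0,0,0,0,0],
    [0.0,0,0,0,0],
  ],
)

```text
clock: 15.08
position: [0.5697, 0.1703, 0.0965]
ee_rot: [0.032, 0.706, -0.032, 0.706]
ft_force: [-0.9, -0.1, 2.8]
grip_width: 0.139
```

step_arm(
  increments=[
    [0.0,0,0,-0.001,0],
    [0.0,0,0,-0.001,0],
    [0.0,0,0,-0.001,0],
    [0.0,0,0,0,0],
    [0.0,0,0,0,0],
  ],
)

```text
clock: 15.5
position: [0.5697, 0.1703, 0.0934]
ee_rot: [0.032, 0.706, -0.032, 0.706]
ft_force: [-1.5, 0.2, 3.7]
grip_width: 0.144
```

step_arm(
  increments=[
    [0.0,0,0,-0.001,0],
    [0.0,0,0,-0.001,0],
    [0.0,0,0,-0.001,0],
    [0.0,0,0,-0.001,0],
    [0.0,0,0,0,0],
    [0.0,0,0,0,0],
  ],
)

```text
clock: 16.0
position: [0.5697, 0.1703, 0.0895]
ee_rot: [0.032, 0.706, -0.032, 0.706]
ft_force: [-1.2, -0.8, 7.0]
grip_width: 0.146
```

step_arm(
  increments=[
    [0.0,0,0,-0.001,0],
    [0.0,0,0,-0.001,0],
    [0.0,0,0,0,0],
    [0.0,0,0,0,0],
  ],
)

```text
clock: 16.33
position: [0.5698, 0.1704, 0.0887]
ee_rot: [0.033, 0.706, -0.032, 0.706]
ft_force: [-6.6, -2.1, 18.2]
grip_width: 0.142
```

step_arm(
  increments=[
    [0.0,0,0,0,0],
    [0.0,0,0,0,0],
    [0.0,0,0,0,0],
    [0.0,0,0,0,0],
  ],
)

```text
clock: 16.67
position: [0.5699, 0.1704, 0.0887]
ee_rot: [0.033, 0.706, -0.032, 0.707]
ft_force: [-7.4, -2.1, 18.8]
grip_width: 0.14
```

Run:
```python
from h import *
s=camera("side"); c=camera("wrist"); o=monitor.get_obs(); print(o["clock"],o["position"],o["ft_force"],o["grip_width"])
a=cv2.resize(c["color"][150:330,180:360],(400,400),interpolation=cv2.INTER_CUBIC); b=cv2.resize(s["color"][180:280,210:310],(400,400),interpolation=cv2.INTER_CUBIC)
cv2.imwrite("pics/w7.png",cv2.cvtColor(np.hstack([a,b]),cv2.COLOR_RGB2BGR))
```

```text
16.7667 [0.56985975 0.17034454 0.08872742] [-7.46955842 -1.6735747  19.75057422] 0.13948178415585877
```

View pics/w7.png

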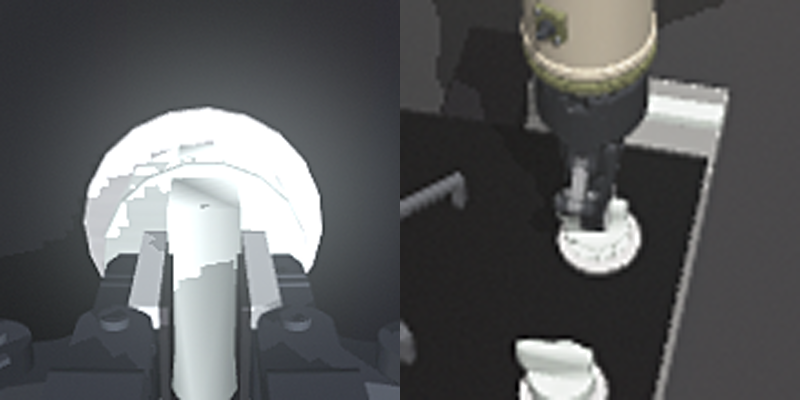

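The knob sits flush just over its plate, upright and held with no slip (same grip view as before), so I am handing in.

```bash
python3 -c "
from workcell import ticket; print(ticket.hand_in())"
```

```text
the job is handed in; nothing more can be done
None
```

The job is done and handed in at about 17 s on the clock, with the gripper still holding the knob pressed down.

- **Battery pack:** I pushed it about 52 mm along the rail with the closed fingers. The force rose to about 4 N, then dropped as the nose clicked. The pack then stopped hard against the housing, with about 23 N of push along x. I backed off, and the top camera showed the pack against the housing with no gap. The detent value itself could not be read directly.
- **Knob choice:** Three knobs stood on the worktop: brown at row 226, column 413, aluminium-coloured at 191, 408 and turquoise at 159, 415. I took the aluminium one.
- **Turning the knob:** The spindle's flat faced about -0.09 rad and the knob stood at about -0.07 rad. Closing the jaws on the grip bar was therefore enough to line them up.
- **Fitting and pressing:** The knob went onto the spindle with no resistance until it was 14 mm on. The spring force then rose from about 3 N to about 7 N as I pressed. It reached a hard stop 8.1 mm further down, where I hold it with about 19 N down and about 7 N sideways.
- **Last checks:** The final pictures showed the knob flush just above its plate, with no slip in the grip. I moved nothing else on purpose, but did not re-measure the other things' positions at the end.

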